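# Hold a bayonet lamp in the lamp tester

## Task

Test the orange-domed lamp: pick it up, line its two side lugs up with the two slots of the tester's round socket, push it straight down against the spring and, still pushing, twist it clockwise (seen from above) a quarter turn. Finish holding it there: gripped, pushed down and turned, because the spring turns the lamp back if you let go. Leave the blue-domed lamp, the small brown bottle and the timer where they are.

Things in the scene. Friction and masses are not known exactly. Their poses are not given: they have to be found in the camera images.
- lamp_amber: the lamp to test: 120 g, 87 mm high, standing dome up; origin at the centre of its underside, z up. Brass cap of 32 mm diameter from 0 to 26 mm; at its foot (0 to 8 mm) two lugs, 8 mm wide, along +x and -x, 46 mm over both tips. Black flange of 42 mm diameter from 26 to 32 mm, white marks over the lugs. Half a turn about z makes no difference
- lamp_amber_grip (a point): middle of that lamp's white ribbed grip block, 51 mm above its underside; the block is 34 mm along x, 26 mm along y and reaches from 32 to 70 mm above the underside. Grip it across y, fingertips just above the flange. The orange dome above has 22 mm diameter
- lamp_blue: a spare lamp of the same make, but with a blue dome; must stay where it stands. Origin at the centre of its underside
- tester: lamp tester, fixed: dark base plate, x -48 to 48, y -122 to 50 mm, 12 mm high; grey case 50 mm high (posts to 60 mm) at y -117 to -71 mm; aluminium bayonet socket (64 mm outer diameter, rim 40 mm high) at the origin, which is on the bench under its axis, z up. The slots run along +x and -x, so the lamp enters with its x along the tester's x, either way round
- socket_mouth (a point): centre of the socket's hole at the rim; axes as the tester. Hole 35 mm diameter through a 6 mm ledge; two slots 12 mm wide along +x and -x out to 27 mm from the axis (white marks; green marks a quarter turn on). 12 mm below the rim is the top of a sprung brass carrier: the lamp's foot stands on it, lugs between its dogs (11 mm apart), and it sinks and turns with the lamp
- plunger (a joint): push of the carrier, m: 0 at rest, 0.008 at the bottom stop; the spring pushes up with 3.6 N at rest, 10.8 N at the bottom. The lugs are below the ledge, so the lamp can be turned, from 0.002 on. Hold it past 0.004. At 0.008 the lamp's underside is 20 mm above the bench
- carrier (a joint): turn of the carrier, rad: 0 at rest, grows clockwise from above, stop at 1.5 (the full quarter turn; it follows the lamp with up to about 0.1 rad of play); a return spring resists with 0.03 N m at rest and 0.13 N m at the stop
- stain: small brown bottle with a white cap, 34 mm diameter, 78 mm high; must stay. Origin at the centre of its underside
- timer: white timer, 68 x 68 x 19 mm, lying on the bench; must stay. Origin at the centre of its underside
Things that resemble listed ones, but are neither listed nor needed, are in the scene too. Leave any purple look-alike of the tester alone.

How it is judged (in metres and radians):
On the way, in this order (a step that is already met when the one before it is completed fails the run):
1. the orange-domed lamp is lifted off the bench (height (world z) of lamp_amber above 0.045 m and contact force between the fingers and lamp_amber above 1 N), for 0.1 s.
2. it is pushed straight down into the socket, lugs through the slots, not yet turned (value of joint plunger above 0.003 m and value of joint carrier below 0.5 rad and horizontal distance between lamp_amber and socket_mouth below 0.004 m and z of lamp_amber in the frame of socket_mouth below -0.0135 m), for 0.1 s.
3. it is twisted a quarter turn clockwise, still pushed down (value of joint carrier above 1.25 rad and value of joint plunger above 0.003 m), for 0.1 s.
At the end, for the whole second after the job is handed in: Orange-domed lamp in the socket (4 mm off axis, 0.12 rad tilt at most), plunger past 4 of 8 mm, carrier past 1.25 of 1.5 rad clockwise, lugs within 0.35 rad of square to the slots, at rest (under 20 mm/s), still gripped (over 2 N) (value of joint plunger above 0.004 m and value of joint carrier above 1.25 rad and horizontal distance between lamp_amber and socket_mouth below 0.004 m and z of lamp_amber in the frame of socket_mouth below -0.0145 m and angle between the x axis of lamp_amber and the y axis of tester, either way round below 0.35 rad and angle between lamp_amber's own z axis and vertical below 0.12 rad and contact force between the fingers and lamp_amber above 2 N and linear speed of lamp_amber below 0.02 m/s); the arm keeps its last pose, push and grip.
It fails at once if the blue-domed lamp is moved by more than 20 mm or knocked over (distance of lamp_blue from where it was at the start of the episode above 0.02 m or angle between lamp_blue's own z axis and vertical above 0.4 rad).
It fails at once if the brown bottle is moved by more than 20 mm or knocked over (distance of stain from where it was at the start of the episode above 0.02 m or angle between stain's own z axis and vertical above 0.4 rad).
It fails at once if the timer is moved by more than 20 mm (distance of timer from where it was at the start of the episode above 0.02 m).
It also fails if it takes over 50 s, if anything falls off the work surface, if the arm or the gripper's body presses on something with over 40 N, if the wrist force passes 120 N, or if a joint passes its speed limit or range.

## Robot

A 7-joint arm with a two-finger parallel gripper is mounted at the origin on a cart in front of the work surface, level with it; the furniture and walls round the work are solid. World frame = base frame: x ahead of the robot, y to its left, z up, the work surface at z = 0. Lengths are in mm, angles in rad, forces in N, time in s.
With the tool pointing down it reaches from about 400 to 875 mm from the base axis. Payload 4.4 kg.
Tool frame: the origin (TCP) lies at the very end of the fingers, on their centre line; the grasp point (between the pads) lies 19 mm behind it; z points along the fingers, y is the line along which they close (so a half turn about z gives the same grasp; the last joint's range is limited). The gripper opens to 85 mm and grips with 20 to 120 N. Pads are 22 mm wide; open, the fingers measure 114 mm over their backs; the gripper's body (76 mm by 85 mm) begins 54 mm behind the grasp point. The pads swing forward as they close: fully open they stand 13 mm farther back than shut.
Start: joints at [1.166, 0.628, 0.038, 1.517, -0.027, 0.996, -0.02], TCP at [216.059, -613.055, 231.313] pointing down, gripper open.
Joint ranges: [-3.06, 3.06], [-0.37, 2.12], [-1.25, 1.32], [0.18, 2.47], [-1.1, 4.24], [0.23, 1.98], [-2.94, 2.94]. Speed limits (rad/s): [2.57, 2.57, 3.14, 3.14, 3.14, 3.14, 3.14].

## Interface

Orientations are given as [roll, pitch, yaw] about the fixed x, y, z axes, in that order (R = Rz(yaw) Ry(pitch) Rx(roll)).
In Python, from cell import monitor, viewer, workorder gives the robot as it stands.
- The arm moves only by the tool arm_command, never from a script. Its argument "series" is one flat list of numbers, 5 for each row, row after row: the opening in per cent of the stroke, from 0 (shut) to 100 (fully open), then the shift along the tool's x, y, z in cm, then the turn about the tool's z in degrees. In form: [claw, x, y, z, roll, claw, x, y, z, roll, ...]. A call has exactly 5 rows; each row is the pose to reach, as a shift and turn from the pose commanded when the call began, along the tool's axes at that moment; what a row does not reach only later rows make up. A row lasts 1/12 s, in which the tool goes at most 41.7 mm and 7.16 degrees, less where a joint would pass 70% of its speed; a pose out of reach is approached as far as the arm can. A call with a gripper value outside its range is refused whole. The fingers move at their own pace and stop on an object; the grip force is fixed at half the most. Time passes only in rows, so rows that repeat a pose let the fingers close, or fill a call up. It gives the time, the measured TCP pose, the force, the opening and the grip force at its end, in the units of the state.
- monitor.read_state(): the state, without advancing time (a new reading comes with each control period).
- viewer.get_image(name): name is "side" or "top"; returns (picture, depth): 400x640x3 uint8, red, green, blue; 400x640 float32, mm along the optical axis (not along the pixel's ray), 0 where there is no reading.
- viewer.camera_model(name): a dict with "mtx" (3x3 intrinsics, pixels), "dist_coeffs" ([k1, k2, p1, p2, k3] as OpenCV has them; the pictures are not rectified), "R" (3x3) and "t" (3): a world point X has camera coordinates R X + t. Camera axes: x right, y down, z forward; pixel columns grow to the right and rows downward; lengths in mm; the calibration is good to about 2 mm. A picture is of the moment at which its call begins. camera_model takes no time and is no camera call.
- workorder.finish_job(): hands the job in; it is judged then, once.
The state is a dict: "clock": time; "qpos": joint angles; "qd": joint speeds; "tau": joint torques, N m; "eef_pos": TCP position; "tool_rot": TCP orientation; "force": force on the tool from outside, world axes, zero at the start; "torque": the same for the moment, N m; "width": finger opening in mm; "gripper_force": force on a finger pad.
Only numpy, scipy, OpenCV 4.12 (cv2) and the standard library are available. Lean on these libraries where they do the work, as an engineer would, in place of code of your own. Each camera call takes 0.05 s, during which the arm holds its last target. There are 200 camera calls.

## Working session

There is one attempt and no reset: what is moved stays moved. The work goes in short steps, Python scripts to look and compute and a tool call to move; the robot and the scene stay as the last step left them, time stands still between calls to the robot, and variables do not carry over. Pictures are saved under pics/ and viewed, at most 10 in all, crops included, and the job is handed in when it is done.

Besides the shell and the picture viewer there is one more tool, called after "Emit:" by a JSON object that holds its "api" and its "payload", one argument or row to a line. arm_command: Moves the arm, as the interface text tells. Its arguments: {"type":"object","properties":{"series":{"type":"array","items":{"type":"number"}}},"required":["series"]}

```bash
mkdir -p pics; ls; cat > h.py <<'E'
import numpy as np, cv2, json
from cell import monitor, viewer, workorder
def grab(n,tag):
    im,d=viewer.get_image(n); cv2.imwrite(f'pics/{tag}.png',im[:,:,::-1]); np.savez(f'pics/{tag}.npz',im=im,d=d); return im,d
def cam(n):
    c=viewer.camera_model(n); return [np.array(c[k],float) for k in('mtx','dist_coeffs','R','t')]
def ray(n,uv):
    K,D,R,t=cam(n); p=cv2.undistortPoints(np.array(uv,float).reshape(-1,1,2),K,D)[:,0]
    return -R.T@t.ravel(), np.c_[p,np.ones(len(p))]@R
def plane(n,uv,z):
    o,d=ray(n,uv); return o+d*((z-o[2])/d[:,2])[:,None]
def pts(n,uv,dep):
    o,d=ray(n,uv); return o+d*np.asarray(dep)[:,None]
def proj(n,X):
    K,D,R,t=cam(n); return cv2.projectPoints(np.array(X,float).reshape(-1,1,3),cv2.Rodrigues(R)[0],t,K,D)[0][:,0]
E
python3 - <<'E'
from h import *
for n in('top','side'):
    grab(n,n+'0'); c=cam(n); print(n,(-c[2].T@c[3].ravel()).round(),c[2][2].round(2),c[0][0,0])
s=monitor.read_state();print({k:np.round(v,3).tolist() for k,v in s.items()})
E
```

```text
pics
top [459.  13. 933.] [ 0.05  0.03 -1.  ] 404.19490723297014
side [343. 774. 445.] [ 0.21 -0.88 -0.42] 466.75416029545687
{'clock': 0.1, 'qpos': [1.166, 0.629, 0.038, 1.518, -0.027, 0.996, -0.02], 'qd': [-0.001, -0.001, 0.001, -0.001, -0.001, -0.0, 0.0], 'tau': [0.004, -56.453, 1.231, -19.397, 0.011, 0.006, -0.0], 'eef_pos': [215.876, -612.51, 230.48], 'tool_rot': [-3.14, -0.0, 0.339], 'force': [0.25, -0.546, 0.327], 'torque': [-0.045, 0.012, -0.009], 'gripper_force': 0.0, 'width': 85.469}
```

View pics/top0.png

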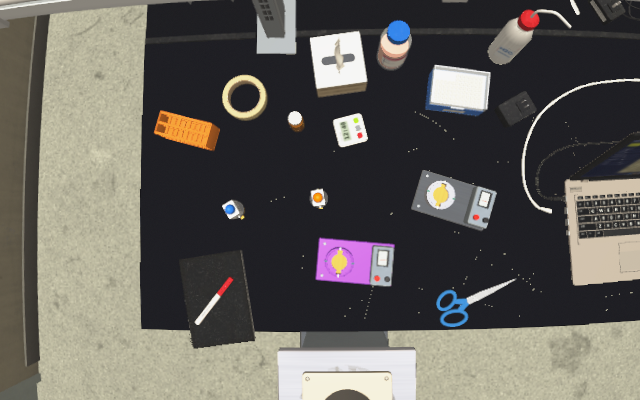

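View pics/side0.png

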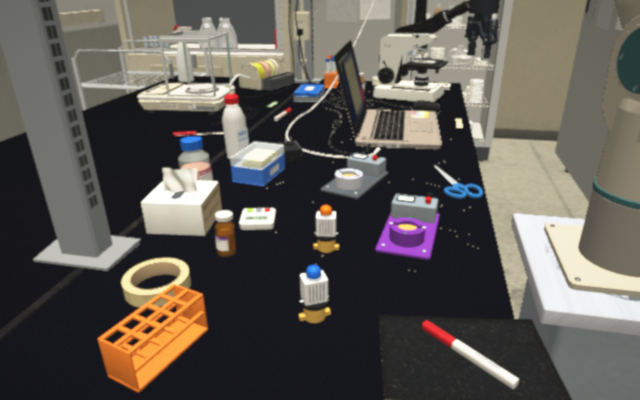

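The top view shows the orange-domed lamp at (318,198), seen at (326,230) from the side. Things that could be mistaken for it are the blue lamp at top (233,209) and the orange rack at top (187,130). The tester is the dark one at top (441,195). The purple one at (340,262) is the look-alike, to be left alone.

```bash
python3 - <<'E'
from h import *
T=np.load('pics/top0.npz');S=np.load('pics/side0.npz')
def crop(im,x,y,w,h,s): return cv2.resize(im[y:y+h,x:x+w],None,fx=s,fy=s,interpolation=cv2.INTER_CUBIC)[:,:,::-1]
a=crop(T['im'],295,175,45,45,6); b=crop(T['im'],405,160,100,75,5); c=crop(S['im'],300,195,55,65,5);d=crop(S['im'],315,145,80,55,5)
M=np.zeros((600,800,3),np.uint8)
for i,(x,y) in zip((a,b,c,d),((0,0),(280,0),(0,272),(280,380))):
    h=min(i.shape[0],600-y);w=min(i.shape[1],800-x);M[y:y+h,x:x+w]=i[:h,:w]
cv2.imwrite('pics/crops.png',M)
def tri(u1,u2):
    (o1,d1),(o2,d2)=ray('top',[u1]),ray('side',[u2]);A=np.c_[d1[0],-d2[0]];s=np.linalg.lstsq(A,o2-o1,rcond=None)[0]
    p,q=o1+d1[0]*s[0],o2+d2[0]*s[1];return (p+q)/2,np.linalg.norm(p-q)
def blob(im,lo,hi,box):
    hsv=cv2.cvtColor(im,cv2.COLOR_RGB2HSV);m=cv2.inRange(hsv,lo,hi);z=np.zeros_like(m);x,y,w,h=box;z[y:y+h,x:x+w]=m[y:y+h,x:x+w]
    v,u=np.nonzero(z);return np.array([u.mean(),v.mean()]),len(u),(u,v)
# domes
for nm,lo,hi,bt,bs in(('amber',(5,200,120),(17,255,255),(305,185,30,30),(312,200,30,20)),('blue',(100,150,80),(125,255,255),(220,198,25,25),(302,262,25,20))):
    p,n,_=blob(T['im'],lo,hi,bt);q,m,_=blob(S['im'],lo,hi,bs);print(nm,p,n,q,m,tri(p,q))
# socket brass centre
p,n,_=blob(T['im'],(18,80,120),(32,255,255),(425,175,35,40));print('carrier top',p,n,plane('top',[p],28))
# depth heights: lamp block and tester
def hmap(n,A,box):
    x,y,w,h=box;uu,vv=np.meshgrid(np.arange(x,x+w),np.arange(y,y+h));uv=np.c_[uu.ravel(),vv.ravel()]
    return uv,pts(n,uv,A['d'][uv[:,1],uv[:,0]])
uv,P=hmap('top',T,(300,180,36,36)); m=(P[:,2]>55)&(P[:,2]<72);print('lamp block',m.sum(),P[m].mean(0),cv2.minAreaRect(P[m][:,:2].astype(np.float32)))
m=P[:,2]>72;print('dome',m.sum(),P[m].mean(0),P[:,2].max())
uv,P=hmap('top',T,(400,160,105,80))
for lo,hi in((6,25),(33,47),(47,70)):
    m=(P[:,2]>lo)&(P[:,2]<hi);print(lo,m.sum(),P[m].mean(0),cv2.minAreaRect(P[m][:,:2].astype(np.float32)),np.median(P[m][:,2]))
E
```

```text
amber [318.125      197.20833333] 24 [325.43037975 209.02531646] 79 (array([499.40399255,  55.90732731,  80.66124203]), np.float64(0.44452913903996744))
blue [229.41935484 209.01612903] 62 [312.96470588 270.48235294] 170 (array([476.63156071, 246.18311872,  80.29075797]), np.float64(0.14196256920289932))
carrier top [440.3062201  194.41626794] 209 [[ 504.05692074 -215.60667471   28.        ]]
lamp block 87 [498.35145201  55.93979478  69.12356751] ((499.1850280761719, 56.589134216308594), (33.815757751464844, 26.36141014099121), 8.173127174377441)
dome 112 [497.96525465  55.83703471  96.47956997] 933.148465385454
6 1694 [ 494.91794123 -228.73519263   12.88613807] ((512.79248046875, -258.05621337890625), (191.13807678222656, 144.86709594726562), 73.48451232910156) 12.642200093921076
33 610 [ 494.00737562 -234.81223877   41.20929081] ((488.9866027832031, -252.96780395507812), (149.77001953125, 85.2188949584961), 73.39375305175781) 40.91896431163673
47 665 [ 475.04728928 -302.02434985   50.25255469] ((474.8975524902344, -301.7305908203125), (45.77812576293945, 83.39424133300781), 71.21329498291016) 49.46250989057023
```

View pics/crops.png

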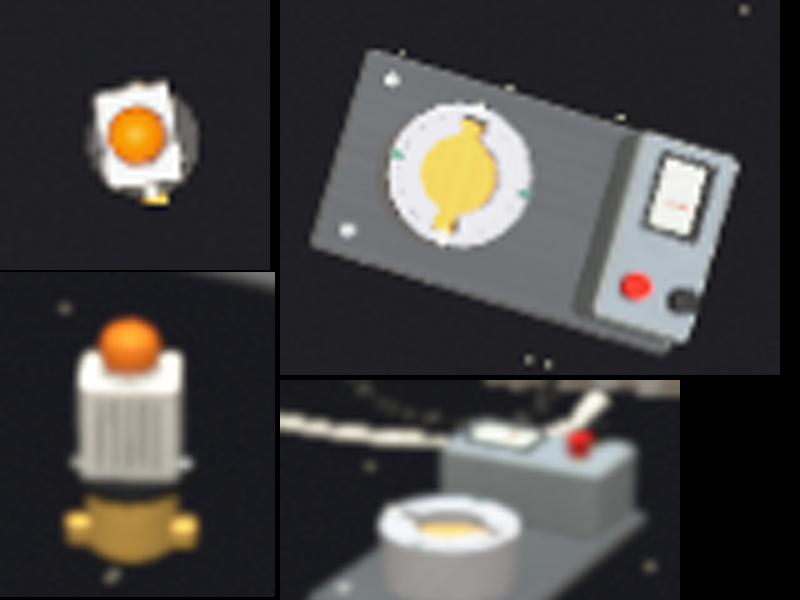

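The crops confirm it: orange dome at (137,135) over a white block with brass lugs, and a tester with an aluminium socket, slots at (475,128)/(447,228) and green marks a quarter turn on. The heights also fit: block 69, rim 41, dome centre 80. Now the move off.

Emit:
{"api": "arm_command", "payload": {
  "series": [100,2.8,-2.6,0,-7,100,5.6,-5.2,0,-14,100,8.4,-7.8,0,-21,100,11.2,-10.4,0,-28,100,14,-13,0,-35]
}}

```text
clock: 0.52
eef_pos: [305.2, -442.0, 231.1]
tool_rot: [-3.141, -0.0, 0.955]
force: [0.4, -0.1, -0.4]
width: 85.4
gripper_force: 0.0
```

```bash
cat >> h.py <<'E'
def go(target,yaw):
    "tool-axis shift (cm) and roll (deg) from the measured pose to TCP target (mm), yaw deg"
    from scipy.spatial.transform import Rotation as Ro
    s=monitor.read_state();R=Ro.from_euler('xyz',s['tool_rot']).as_matrix()
    y=np.degrees(np.arctan2(R[1,0],R[0,0]))
    print('t',round(s['clock'],2),'pos',np.round(s['eef_pos'],1),'yaw',round(y,2),'tilt',np.round(np.degrees(np.arccos(-R[2,2])),2),'F',np.round(s['force'],1),'w',round(s['width'],1),'gf',round(s['gripper_force'],1),'q7',round(s['qpos'][6],2))
    print('shift cm',(R.T@(np.array(target)-s['eef_pos'])/10).round(2),'roll',round((y-yaw+180)%360-180,2))
E
python3 - <<'E'
from h import *
go((450,-150,230),188.2)
T=np.load('pics/top0.npz');S=np.load('pics/side0.npz')
# plate corners & socket in top view
def quadfit(P): return cv2.minAreaRect(P.astype(np.float32))
def hm(n,A,box):
    x,y,w,h=box;uu,vv=np.meshgrid(np.arange(x,x+w),np.arange(y,y+h));uv=np.c_[uu.ravel(),vv.ravel()]
    return uv,pts(n,uv,A['d'][uv[:,1],uv[:,0]])
# rim: light pixels in socket box
def rim(n,A,box,vmin):
    x,y,w,h=box;hsv=cv2.cvtColor(A['im'],cv2.COLOR_RGB2HSV);m=np.zeros(hsv.shape[:2],np.uint8)
    m[y:y+h,x:x+w]=cv2.inRange(hsv,(0,0,vmin),(180,45,255))[y:y+h,x:x+w]
    c=max(cv2.findContours(m,cv2.RETR_EXTERNAL,cv2.CHAIN_APPROX_NONE)[0],key=cv2.contourArea)
    h_=cv2.convexHull(c)[:,0].astype(float);P=plane(n,h_,40)[:,:2]
    (cx,cy),(a,b),_=cv2.fitEllipse(P.astype(np.float32));print(n,'rim',cx,cy,a,b)
rim('top',T,(420,172,42,46),190);rim('side',S,(330,160,40,35),185)
# slots: brass pixels on plane z=34, PCA
hsv=cv2.cvtColor(T['im'],cv2.COLOR_RGB2HSV);m=cv2.inRange(hsv,(18,80,120),(32,255,255));m[:172]=0;m[218:]=0;m[:,:422]=0;m[:,462:]=0
v,u=np.nonzero(m);P=plane('top',np.c_[u,v],28)[:,:2];c=P.mean(0);Q=P-c;r=np.linalg.norm(Q,axis=1)
k=r>19;a=np.degrees(.5*np.angle(np.mean(np.exp(2j*np.arctan2(Q[k,1],Q[k,0])))));print('slot dir',a,k.sum(),c)
# green marks
g=cv2.inRange(hsv,(60,60,60),(95,255,255));g[:172]=0;g[218:]=0;g[:,:422]=0;g[:,462:]=0
n,l,st,ce=cv2.connectedComponentsWithStats(g);print('green',ce[1:],st[1:,4]);
if n>2:
    G=plane('top',ce[1:],40);print(G)
# plate outline angle: pixels with z 6..18 or above, connected
uv,P=hm('top',T,(405,160,98,80));k=(P[:,2]>7)&(P[:,2]<70);mm=np.zeros((400,640),np.uint8);mm[uv[k][:,1],uv[k][:,0]]=255
mm=cv2.morphologyEx(mm,cv2.MORPH_OPEN,np.ones((5,5)));c=max(cv2.findContours(mm,cv2.RETR_EXTERNAL,cv2.CHAIN_APPROX_NONE)[0],key=cv2.contourArea)[:,0]
W=plane('top',c,12)[:,:2];print('plate',quadfit(W))
# lamp block: white pixels contour at z=70
m=cv2.inRange(hsv,(0,0,150),(180,60,255));m[:180]=0;m[216:]=0;m[:,:303]=0;m[:,336:]=0
c=max(cv2.findContours(m,cv2.RETR_EXTERNAL,cv2.CHAIN_APPROX_NONE)[0],key=cv2.contourArea)[:,0];print('block',quadfit(plane('top',c,70)[:,:2]))
# lugs in side view
hs=cv2.cvtColor(S['im'],cv2.COLOR_RGB2HSV);m=cv2.inRange(hs,(12,120,90),(32,255,255));m[:236]=0;m[258:]=0;m[:,:305]=0;m[:,345:]=0
v,u=np.nonzero(m);print('cap side',u.min(),u.max(),v.min(),v.max())
E
```

```text
t 0.52 pos [ 305.2 -442.   231.1] yaw 54.74 tilt 0.03 F [ 0.4 -0.1 -0.4] w 85.4 gf 0.0 q7 0.21
shift cm [32.2  -5.03  0.11] roll -133.46
top rim 503.3209228515625 -213.0704345703125 62.50279998779297 63.359596252441406
side rim 503.25299072265625 -215.7977294921875 63.539730072021484 68.28807067871094
slot dir -17.720516175815717 25 [ 504.06478143 -215.61612087]
green [[427.5 190. ]
 [453.5 198.5]] [2 2]
[[ 513.64108601 -184.33019427   40.        ]
 [ 493.98330068 -241.79412439   40.        ]]
plate ((490.7873840332031, -250.00357055664062), (180.5746612548828, 97.27115631103516), 72.42130279541016)
block ((497.970947265625, 57.059120178222656), (39.467952728271484, 28.15342903137207), 8.853385925292969)
cap side 313 339 240 252
```

Emit:
{"api": "arm_command", "payload": {
  "series": [100,3.5,-0.5,0,-7,100,7,-1,0,-14,100,10.5,-1.5,0,-21,100,14,-2,0,-28,100,17.5,-2.5,0,-35]
}}

```text
clock: 0.93
eef_pos: [386.7, -285.4, 231.3]
tool_rot: [-3.141, 0.0, 1.566]
force: [0.4, -1.0, 1.0]
width: 85.5
gripper_force: 0.0
```

```bash
python3 -c "
from h import *
go((480,-80,200),188.5)"
```

```text
t 0.93 pos [ 386.7 -285.4  231.3] yaw 89.74 tilt 0.01 F [ 0.4 -1.   1. ] w 85.5 gf 0.0 q7 0.38
shift cm [20.58  9.24  3.12] roll -98.76
```

Emit:
{"api": "arm_command", "payload": {
  "series": [100,3.6,1.6,0,-7,100,7.2,3.2,0,-14,100,10.8,4.8,0,-21,100,14.4,6.4,0,-28,100,18,8,0,-35]
}}

```text
clock: 1.35
eef_pos: [468.4, -106.2, 231.3]
tool_rot: [-3.141, -0.0, 2.177]
force: [1.6, -0.2, -0.2]
width: 85.2
gripper_force: 0.0
```

```bash
python3 -c "
from h import *
go((499,56,200),188.5)"
```

```text
t 1.35 pos [ 468.4 -106.2  231.3] yaw 124.74 tilt 0.02 F [ 1.6 -0.2 -0.2] w 85.2 gf 0.0 q7 0.47
shift cm [11.59 11.75  3.12] roll -63.76
```

Emit:
{"api": "arm_command", "payload": {
  "series": [100,2.3,2.3,0.6,-7,100,4.6,4.6,1.2,-14,100,6.9,6.9,1.8,-21,100,9.2,9.2,2.4,-28,100,11.5,11.6,3,-35]
}}

```text
clock: 1.77
eef_pos: [498.7, 53.7, 200.8]
tool_rot: [-3.141, -0.0, 2.788]
force: [0.7, 0.4, -0.1]
width: 85.2
gripper_force: 0.0
```

Emit:
{"api": "arm_command", "payload": {
  "series": [100,0,0,0,-7,100,0,0,0,-14,100,0,0,0,-21,100,0,0,0,-28,100,0,0,0,-28.8]
}}

```text
clock: 2.18
eef_pos: [498.7, 52.5, 200.9]
tool_rot: [3.141, -0.001, -2.995]
force: [0.0, -0.7, -0.6]
width: 85.4
gripper_force: 0.0
```

```bash
python3 -c "
from h import *
go((499,56,35),188.5)"
```

```text
t 2.18 pos [498.7  52.5 200.9] yaw -171.59 tilt 0.06 F [ 0.  -0.7 -0.6] w 85.4 gf 0.0 q7 1.01
shift cm [-0.1   0.34 16.59] roll -0.09
```

Emit:
{"api": "arm_command", "payload": {
  "series": [100,0,0.3,3.4,0,100,-0.1,0.3,6.8,0,100,-0.1,0.3,10.2,0,100,-0.1,0.3,12.5,0,100,-0.1,0.3,14,0]
}}

```text
clock: 2.6
eef_pos: [498.0, 55.0, 58.7]
tool_rot: [-3.141, -0.004, -3.002]
force: [-1.4, -0.3, -0.0]
width: 85.2
gripper_force: 0.0
```

```bash
python3 - <<'E'
from h import *
go((499,56,35),188.5)
a,_=grab('side','s1');b,_=grab('top','t1')
M=np.vstack([cv2.resize(a[180:270,270:380],None,fx=4,fy=4),cv2.resize(b[165:225,265:375],None,fx=4,fy=4)])
cv2.imwrite('pics/c1.png',M[:600,:,::-1])
E
```

```text
t 2.6 pos [498.   55.   58.7] yaw -171.97 tilt 0.22 F [-1.4 -0.3 -0. ] w 85.2 gf 0.0 q7 0.77
shift cm [-0.13  0.09  2.37] roll -0.47
```

View pics/c1.png

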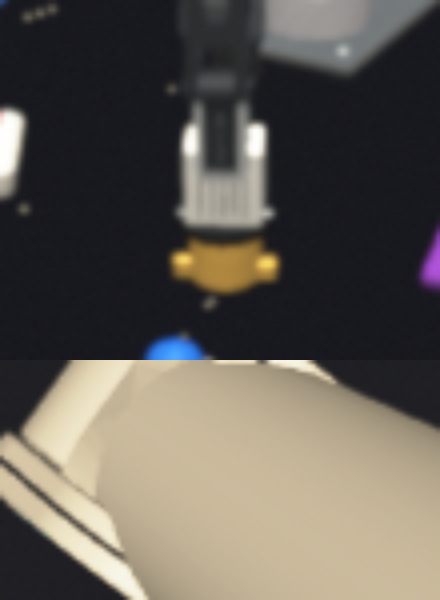

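The side crop shows the near finger at (219,140), in line with the block (182–267, centre 224). Its lower end is still on the upper block, and the blue lamp is clear. Lower and grip.

Emit:
{"api": "arm_command", "payload": {
  "series": [100,-0.1,0.1,0.8,0,100,-0.1,0.1,1.6,0,100,-0.1,0.1,2.3,0,100,-0.1,0.1,2.3,0,60,-0.1,0.1,2.3,0]
}}

```text
clock: 3.12
eef_pos: [500.4, 56.7, 38.4]
tool_rot: [-3.141, 0.0, -2.999]
force: [-0.2, -0.5, -0.5]
width: 75.4
gripper_force: 0.0
```

Emit:
{"api": "arm_command", "payload": {
  "series": [0,0,0,0,0,0,0,0,0,0,0,0,0,0,0,0,0,0,0,0,0,0,0,0,0]
}}

```text
clock: 3.53
eef_pos: [500.6, 56.8, 38.7]
tool_rot: [-3.141, 0.001, -2.998]
force: [0.1, -0.4, 3.2]
width: 24.9
gripper_force: 58.6
```

Emit:
{"api": "arm_command", "payload": {
  "series": [0,0,0,0,0,0,0,0,0,0,0,0,0,0,0,0,0,0,0,0,0,0,0,0,0]
}}

```text
clock: 3.95
eef_pos: [500.6, 56.8, 38.7]
tool_rot: [-3.141, 0.001, -2.998]
force: [-0.8, 0.4, 5.2]
width: 25.2
gripper_force: 59.0
```

```bash
python3 -c "
from h import *
go((499,56,135),188.5)"
```

```text
t 3.95 pos [500.6  56.8  38.7] yaw -171.79 tilt 0.04 F [-0.8  0.4  5.2] w 25.2 gf 59.0 q7 0.74
shift cm [ 0.17 -0.06 -9.63] roll -0.29
```

Emit:
{"api": "arm_command", "payload": {
  "series": [0,0,0,-2,0,0,0,0,-4,0,0,0,0,-6,0,0,0,0,-8,0,0,0,0,-9,0]
}}

```text
clock: 4.37
eef_pos: [501.0, 57.0, 129.9]
tool_rot: [3.141, 0.002, -2.998]
force: [0.5, -0.3, -1.0]
width: 25.3
gripper_force: 59.5
```

```bash
python3 -c "
from h import *
go((503.5,-213.5,120),162.4)"
```

```text
t 4.37 pos [501.   57.  129.9] yaw -171.79 tilt 0.11 F [ 0.5 -0.3 -1. ] w 25.3 gf 59.5 q7 0.89
shift cm [  3.61 -26.81   0.98] roll 25.81
```

Emit:
{"api": "arm_command", "payload": {
  "series": [0,0.4,-2.7,0,2.6,0,0.7,-5.4,0,5.2,0,1.1,-8,0,7.8,0,1.4,-10.7,0,10.4,0,1.8,-13.4,0,13]
}}

```text
clock: 4.78
eef_pos: [501.3, -79.7, 127.8]
tool_rot: [3.142, -0.001, 3.056]
force: [0.1, -0.5, -0.7]
width: 25.4
gripper_force: 59.5
```

```bash
python3 -c "
from h import *
go((503.5,-213.5,120),162.4)"
```

```text
t 4.78 pos [501.3 -79.7 127.8] yaw 175.09 tilt 0.04 F [ 0.1 -0.5 -0.7] w 25.4 gf 59.5 q7 0.97
shift cm [ -1.36 -13.31   0.77] roll 12.69
```

Emit:
{"api": "arm_command", "payload": {
  "series": [0,-0.3,-2.8,0,2.6,0,-0.6,-5.6,0.1,5.2,0,-0.9,-8.4,0.2,7.8,0,-1.2,-11,0.4,10.4,0,-1.4,-13.3,0.6,12.7]
}}

```text
clock: 5.2
eef_pos: [503.9, -214.4, 121.5]
tool_rot: [-3.141, -0.001, 2.833]
force: [0.2, 0.2, -1.7]
width: 25.2
gripper_force: 59.6
```

Emit:
{"api": "arm_command", "payload": {
  "series": [0,0,0,0,0,0,0,0,0,0,0,0,0,0,0,0,0,0,0,0,0,0,0,0,0]
}}

```text
clock: 5.62
eef_pos: [504.7, -210.6, 122.3]
tool_rot: [3.141, -0.0, 2.839]
force: [-0.6, -0.5, -1.0]
width: 25.0
gripper_force: 59.7
```

```bash
python3 - <<'E'
from h import *
go((503.5,-213.5,120),162.4)
a,_=grab('side','s2');b,_=grab('top','t2')
M=np.hstack([cv2.resize(a[110:210,300:400],None,fx=5,fy=5)[:500],cv2.resize(b[140:240,395:455],None,fx=5,fy=5)])
cv2.imwrite('pics/c2.png',M[:,:,::-1])
# lamp lugs/cap in side
S=a
hs=cv2.cvtColor(S,cv2.COLOR_RGB2HSV);m=cv2.inRange(hs,(12,110,80),(32,255,255));m[:110]=0;m[210:]=0;m[:,:300]=0;m[:,400:]=0
n,l,st,ce=cv2.connectedComponentsWithStats(m);print([(st[i].tolist(),ce[i].round(1).tolist()) for i in range(1,n) if st[i,4]>3])
print(proj('side',[(503.5,-213.5,80),(503.5,-213.5,40),(503.5,-213.5,120)]))
E
```

```text
t 5.62 pos [ 504.7 -210.6  122.3] yaw 162.65 tilt 0.04 F [-0.6 -0.5 -1. ] w 25.0 gf 59.7 q7 1.05
shift cm [ 0.03 -0.31  0.23] roll 0.25
[([351, 119, 3, 5, 13], [351.8, 121.0]), ([338, 147, 20, 11, 168], [347.9, 151.6])]
[[348.57089968 157.34480515]
 [348.35415571 173.72837486]
 [348.79469847 140.428801  ]]
```

View pics/c2.png

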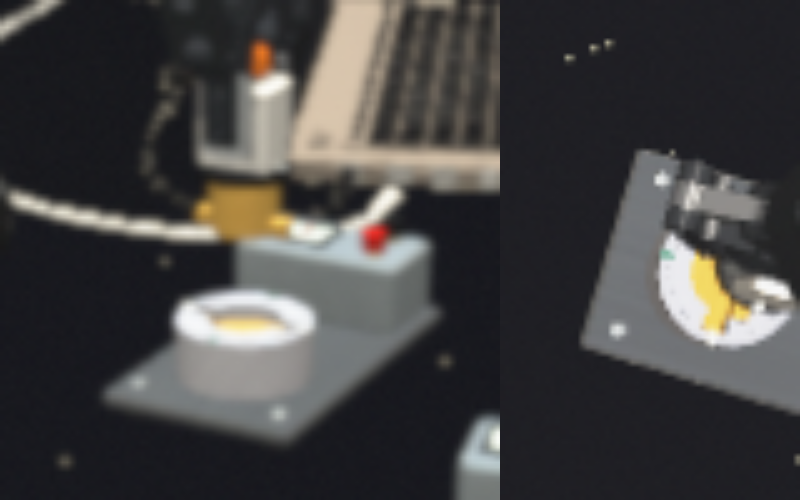

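Crop: the lamp hangs upright with its cap at (245,210) and lugs at (203,212)/(282,222). The socket rim centre is at (244,312). Now their lateral offset, in subpixels.

```bash
python3 - <<'E'
from h import *
a=np.load('pics/s2.npz');im=a['im'].astype(float);d=a['d']
hs=cv2.cvtColor(a['im'],cv2.COLOR_RGB2HSV).astype(float)
def edges(row,x0,x1,ch):
    p=ch[row,x0:x1];x=np.arange(x0,x1);t=(p.max()+np.median(np.sort(p)[:4]))/2;k=np.nonzero(p>t)[0];i,j=k[0],k[-1]
    return x[i]-(p[i]-t)/(p[i]-p[i-1]), x[j]+(p[j]-t)/(p[j]-p[j+1])
R=im[:,:,0]
for r in range(146,158): 
    try:e=edges(r,332,364,R-im[:,:,2]);print('cap',r,np.round(e,2),round(sum(e)/2,2))
    except Exception as x:print(r,x)
for r in range(170,184,2):
    e=edges(r,328,372,R);print('rim',r,np.round(e,2),round(sum(e)/2,2))
print(proj('side',[(504.7,-210.6,z) for z in(84,95,105)]),proj('side',[(503.5,-213,40),(503.5,-213,30)]))
c=cam('side');print('d col/ dx,dy',proj('side',[(514.7,-210.6,95),(504.7,-200.6,95)])-proj('side',[(504.7,-210.6,95)]))
# depth-based points
for nm,(r0,r1,c0,c1) in dict(cap=(146,157,342,356),socketwall=(178,186,338,360),block=(128,142,352,358)).items():
    uu,vv=np.meshgrid(np.arange(c0,c1),np.arange(r0,r1));uv=np.c_[uu.ravel(),vv.ravel()];P=pts('side',uv,d[uv[:,1],uv[:,0]]);print(nm,P.mean(0).round(1))
    if nm!='block':
        Q=P[:,:2];rr=16 if nm=='cap' else 32
        from scipy.optimize import least_squares
        f=least_squares(lambda c:np.hypot(*(Q-c).T)-rr,Q.mean(0)-[0,rr],loss='soft_l1');print('  fit',f.x.round(2),np.abs(f.fun).mean().round(2))
E
```

```text
cap 146 [340.58 355.89] 348.23
cap 147 [340.69 355.84] 348.27
cap 148 [340.94 355.61] 348.28
cap 149 [340.66 355.59] 348.13
cap 150 [339.1 355.6] 347.35
cap 151 [338.61 355.32] 346.97
cap 152 [338.33 356.13] 347.23
cap 153 [338.45 357.85] 348.15
cap 154 [340.38 357.77] 349.07
cap 155 [342.32 357.32] 349.82
cap 156 [342.94 357.09] 350.01
cap 157 [343.47 356.06] 349.77
rim 170 [335.92 361.  ] 348.46
rim 172 [334.69 362.84] 348.77
rim 174 [334.33 363.06] 348.69
rim 176 [335.18 362.66] 348.92
rim 178 [335.63 362.19] 348.91Traceback (most recent call last):
  File "<stdin>", line 12, in <module>
  File "<stdin>", line 6, in edges
IndexError: index 44 is out of bounds for axis 0 with size 44
```

```bash
python3 - <<'E'
from h import *
a=np.load('pics/s2.npz');d=a['d']
from scipy.optimize import least_squares
print(proj('side',[(504.7,-210.6,z) for z in(84,95,105)]),proj('side',[(503.5,-213,40),(503.5,-213,30)]))
print('dcol per 10mm x,y',proj('side',[(514.7,-210.6,95),(504.7,-200.6,95)])-proj('side',[(504.7,-210.6,95)]))
for nm,(r0,r1,c0,c1) in dict(cap=(145,150,343,354),socketwall=(180,186,338,360)).items():
    uu,vv=np.meshgrid(np.arange(c0,c1),np.arange(r0,r1));uv=np.c_[uu.ravel(),vv.ravel()];P=pts('side',uv,d[uv[:,1],uv[:,0]])
    Q=P[:,:2];rr=16 if nm=='cap' else 32
    f=least_squares(lambda c:np.hypot(*(Q-c).T)-rr,Q.mean(0)-[0,rr],loss='soft_l1');print(nm,P.mean(0).round(1),'fit',f.x.round(2),np.abs(f.fun).mean().round(2))
go((503.5,-213,75),162.4)
E
```

```text
[[347.8555828  156.0752466 ]
 [347.91347029 151.45439014]
 [347.96654319 147.21791403]] [[348.31821947 173.80855113]
 [348.26521603 177.82551257]]
dcol per 10mm x,y [[-4.38811485 -0.26405664]
 [-0.74589445  1.46719991]]
cap [ 501.9 -193.8  111.3] fit [ 501.81 -207.61] 2.26
socketwall [ 498.5 -186.3   29.9] fit [ 501.38 -214.47] 1.2
t 5.72 pos [ 504.8 -211.1  122.4] yaw 162.62 tilt 0.02 F [-0.2 -0.1 -0.8] w 25.0 gf 59.7 q7 1.05
shift cm [ 0.06 -0.22  4.74] roll 0.22
```

Emit:
{"api": "arm_command", "payload": {
  "series": [0,0.1,-0.2,0.8,0.2,0,0.1,-0.2,1.6,0.2,0,0.1,-0.2,2.4,0.2,0,0.1,-0.2,3.2,0.2,0,0.1,-0.2,4,0.2]
}}

```text
clock: 6.13
eef_pos: [502.7, -213.6, 81.1]
tool_rot: [3.141, -0.001, 2.833]
force: [-0.4, 0.4, -1.6]
width: 25.0
gripper_force: 59.7
```

Emit:
{"api": "arm_command", "payload": {
  "series": [0,0,0,0,0,0,0,0,0,0,0,0,0,0,0,0,0,0,0,0,0,0,0,0,0]
}}

```text
clock: 6.55
eef_pos: [503.3, -213.8, 82.7]
tool_rot: [3.142, 0.001, 2.833]
force: [-0.6, 0.4, -1.5]
width: 25.1
gripper_force: 59.6
```

```bash
python3 - <<'E'
from h import *
go((503.2,-212.8,60),162.4)
a,_=grab('side','s3');cv2.imwrite('pics/c3.png',cv2.resize(a[120:200,310:390],None,fx=7,fy=7,interpolation=cv2.INTER_CUBIC)[:,:,::-1])
E
```

```text
t 6.55 pos [ 503.3 -213.8   82.7] yaw 162.3 tilt 0.05 F [-0.6  0.4 -1.5] w 25.1 gf 59.6 q7 1.01
shift cm [0.05 0.09 2.27] roll -0.1
```

View pics/c3.png

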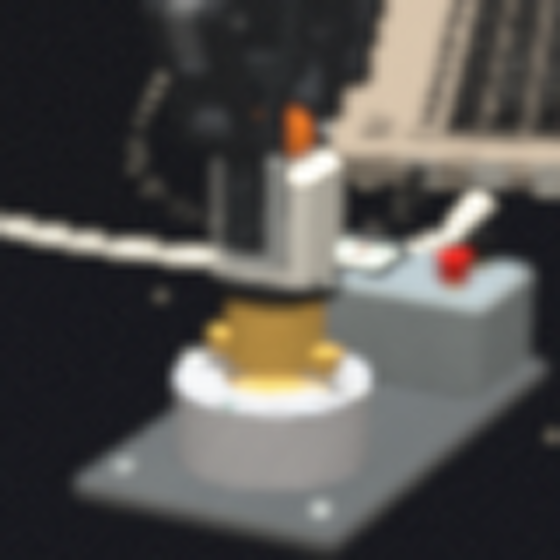

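The crop shows the lamp cap (225–327, centre 276) over the socket (173–373, centre 273), with its lugs along the slots. It is aligned to about 0.5 mm, so lower it gently.

Emit:
{"api": "arm_command", "payload": {
  "series": [0,0,0.05,0.3,0,0,0,0.05,0.6,0,0,0,0.05,0.9,0,0,0,0.05,1.1,0,0,0,0.05,1.1,0]
}}

```text
clock: 7.02
eef_pos: [502.7, -213.1, 70.7]
tool_rot: [3.142, -0.001, 2.833]
force: [-0.6, -0.2, -1.1]
width: 25.3
gripper_force: 59.6
```

```bash
python3 -c "
from h import *
go((503.4,-213.2,60),162.4);s=monitor.read_state();print(s['torque'])"
```

```text
t 7.02 pos [ 502.7 -213.1   70.7] yaw 162.32 tilt 0.06 F [-0.6 -0.2 -1.1] w 25.3 gf 59.6 q7 0.99
shift cm [-0.07  0.01  1.07] roll -0.08
[ 0.02399342 -0.01213987 -0.00365267]
```

The underside is now 8 mm below the rim with no contact force, so it is in the hole. Push down.

Emit:
{"api": "arm_command", "payload": {
  "series": [0,0,0,0.3,0,0,0,0,0.5,0,0,0,0,0.7,0,0,0,0,0.9,0,0,0,0,1,0]
}}

```text
clock: 7.43
eef_pos: [503.3, -213.2, 61.6]
tool_rot: [-3.141, 0.0, 2.833]
force: [-0.5, 0.3, 5.9]
width: 25.5
gripper_force: 60.6
```

Emit:
{"api": "arm_command", "payload": {
  "series": [0,0,0,0,0,0,0,0,0,0,0,0,0,0,0,0,0,0,0,0,0,0,0,0,0]
}}

```text
clock: 7.85
eef_pos: [503.3, -213.2, 61.8]
tool_rot: [-3.141, 0.0, 2.833]
force: [-1.1, 0.5, 6.1]
width: 25.3
gripper_force: 60.6
```

```bash
python3 -c "
from h import *
go((503.4,-213.2,60),162.4);s=monitor.read_state();print(s['torque'])"
```

```text
t 7.85 pos [ 503.3 -213.2   61.8] yaw 162.31 tilt 0.03 F [-1.1  0.5  6.1] w 25.3 gf 60.6 q7 0.98
shift cm [-0.01  0.01  0.18] roll -0.09
[ 0.03740229  0.34877708 -0.03999622]
```

Force +7 N at a plunger of about 4–5 mm, so the lugs are through. Press 1.5 mm further, hold, then twist.

Emit:
{"api": "arm_command", "payload": {
  "series": [0,0,0,0.1,0,0,0,0,0.15,0,0,0,0,0.15,0,0,0,0,0.15,0,0,0,0,0.15,0]
}}

```text
clock: 8.27
eef_pos: [503.3, -213.2, 60.4]
tool_rot: [-3.141, 0.001, 2.833]
force: [-1.9, 1.3, 6.5]
width: 25.4
gripper_force: 60.8
```

Emit:
{"api": "arm_command", "payload": {
  "series": [0,0,0,0,5,0,0,0,0,10,0,0,0,0,15,0,0,0,0,20,0,0,0,0,25]
}}

```text
clock: 8.68
eef_pos: [503.6, -213.4, 60.6]
tool_rot: [3.141, 0.001, 2.393]
force: [-1.1, 0.5, 7.5]
width: 25.2
gripper_force: 60.7
```

```bash
python3 -c "
from h import *
go((503.4,-213.2,60),75.4);s=monitor.read_state();print(s['torque'])"
```

```text
t 8.68 pos [ 503.6 -213.4   60.6] yaw 137.09 tilt 0.07 F [-1.1  0.5  7.5] w 25.2 gf 60.7 q7 0.65
shift cm [ 0.03 -0.    0.06] roll 61.69
[0.09269491 0.36635753 0.06769197]
```

Emit:
{"api": "arm_command", "payload": {
  "series": [0,0,0,0,6,0,0,0,0,12,0,0,0,0,18,0,0,0,0,24,0,0,0,0,30]
}}

```text
clock: 9.1
eef_pos: [503.3, -213.2, 60.5]
tool_rot: [3.141, 0.001, 1.868]
force: [-1.3, 0.2, 6.2]
width: 25.1
gripper_force: 60.7
```

```bash
python3 -c "
from h import *
go((503.4,-213.2,60),75.4);s=monitor.read_state();print(s['torque'])"
```

```text
t 9.1 pos [ 503.3 -213.2   60.5] yaw 107.05 tilt 0.04 F [-1.3  0.2  6.2] w 25.1 gf 60.7 q7 0.28
shift cm [0.   0.01 0.05] roll 31.65
[0.13863207 0.46852101 0.09863391]
```

Emit:
{"api": "arm_command", "payload": {
  "series": [0,0,0,0,6,0,0,0,0.05,12,0,0,0,0.05,18,0,0,0,0.1,24,0,0,0,0.1,30]
}}

```text
clock: 9.52
eef_pos: [503.2, -212.9, 59.4]
tool_rot: [3.141, 0.0, 1.345]
force: [-1.5, 0.8, 7.7]
width: 25.2
gripper_force: 60.8
```

Emit:
{"api": "arm_command", "payload": {
  "series": [0,0,0,0,2,0,0,0,0,2,0,0,0,0,2,0,0,0,0,2,0,0,0,0,2]
}}

```text
clock: 9.93
eef_pos: [503.2, -212.9, 59.5]
tool_rot: [3.141, 0.0, 1.315]
force: [-1.2, 1.6, 6.6]
width: 24.9
gripper_force: 60.9
```

```bash
python3 - <<'E'
from h import *
go((503.4,-213.2,60),75.4);s=monitor.read_state();print(s['torque'])
a,_=grab('side','s4');cv2.imwrite('pics/c4.png',cv2.resize(a[120:200,310:390],None,fx=7,fy=7,interpolation=cv2.INTER_CUBIC)[:,:,::-1])
E
```

```text
t 9.93 pos [ 503.2 -212.9   59.5] yaw 75.37 tilt 0.01 F [-1.2  1.6  6.6] w 24.9 gf 60.9 q7 -0.08
shift cm [-0.02  0.03 -0.05] roll -0.03
[0.29127003 0.48452695 0.13266319]
```

View pics/c4.png

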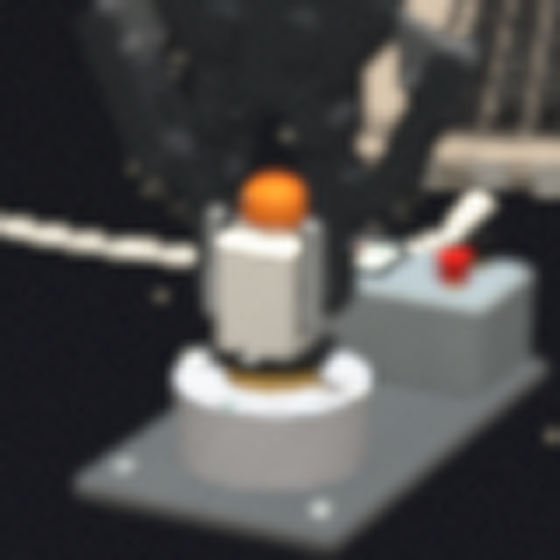

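The crop shows the lamp upright in the socket, with its flange (275,360) just above the rim and the block turned a quarter. The torque of about 0.13 N m matches the carrier near its stop. A touch more push and turn for margin.

Emit:
{"api": "arm_command", "payload": {
  "series": [0,0,0,0.05,1,0,0,0,0.1,2,0,0,0,0.1,2,0,0,0,0.1,2,0,0,0,0.1,2]
}}

```text
clock: 10.4
eef_pos: [503.2, -212.9, 58.6]
tool_rot: [3.141, 0.0, 1.28]
force: [-1.4, 1.2, 8.8]
width: 25.3
gripper_force: 61.1
```

Emit:
{"api": "arm_command", "payload": {
  "series": [0,0,0,0,0,0,0,0,0,0,0,0,0,0,0,0,0,0,0,0,0,0,0,0,0]
}}

```text
clock: 10.82
eef_pos: [503.2, -212.9, 58.6]
tool_rot: [3.141, -0.0, 1.281]
force: [-2.3, 1.5, 9.0]
width: 25.0
gripper_force: 61.1
```

```bash
python3 - <<'E'
from h import *
go((503.4,-213.2,60),75.4);s=monitor.read_state();print(s['torque'])
a,d=grab('side','s5')
m=cv2.inRange(cv2.cvtColor(a,cv2.COLOR_RGB2HSV),(5,190,110),(17,255,255));m[:130]=0;m[160:]=0;m[:,:335]=0;m[:,365:]=0
v,u=np.nonzero(m);print('dome px',u.mean(),v.mean(),v.min(),len(u))
# same centroid offset as at the start (dome centroid z 80.7 over lamp underside 0)
for p in(2,4,6,8): print(p,proj('side',[(502.9,-213,28-p+80.7)]).round(2),proj('side',[(503,-213,40)]).round(2))
E
```

```text
t 10.82 pos [ 503.2 -212.9   58.6] yaw 73.37 tilt 0.01 F [-2.3  1.5  9. ] w 25.0 gf 61.1 q7 -0.11
shift cm [-0.02  0.02 -0.14] roll -2.03
[0.31572776 0.52505877 0.16297095]
dome px 348.61224489795916 148.12244897959184 145 49
2 [[348.95 146.2 ]] [[348.53 173.82]]
4 [[348.94 147.05]] [[348.53 173.82]]
6 [[348.92 147.9 ]] [[348.53 173.82]]
8 [[348.91 148.75]] [[348.53 173.82]]
```

Force and dome height agree on a plunger of about 6.5–7 mm, and the lamp is turned about 89°. Handing in.

```bash
python3 -c "
from h import *
print(workorder.finish_job())"
```

```text
the job is handed in; nothing more can be done
None
```

I handed the job in at about 11 s: the orange-domed lamp is gripped in the socket, pushed down about 7 mm and turned about 89° clockwise (both my own measurements), but the hand-in returned no verdict.

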